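Put the dried serving paddle away flat under the weighted arm

ROBOT

A 6-joint arm with a two-finger parallel gripper is mounted at the origin on a cart in front of the work surface, level with it; the furniture and walls round the work are solid. World frame = base frame: x ahead of the robot, y to its left, z up, the work surface at z = 0. Lengths are in mm, angles in rad, forces in N, time in s.
With the tool pointing down it reaches from about 350 to 875 mm from the base axis. Payload 4.2 kg.
Tool frame: the origin (TCP) lies at the very end of the fingers, on their centre line; the grasp point (between the pads) lies arm.grip_point_offset behind it (arm.grip_point_offset is the distance from the TCP to the grasp point, in mm); z points along the fingers, y is the line along which they close (so a half turn about z gives the same grasp; the last joint's range is limited). The gripper opens to 85 mm and grips with 20 to 120 N. Pads are 22 mm wide; open, the fingers measure 114 mm over their backs; the gripper's body (76 mm by 85 mm) begins 54 mm behind the grasp point. The pads swing forward as they close: fully open they stand 13 mm farther back than shut.
Start: joints at [-1.078, 0.385, 0.008, 0, -1.194, -0.259], TCP at [144.815, -607.97, 231.312] pointing down, gripper open.
Joint ranges: [-3.14, 3.14], [-1.21, 2.06], [-1.07, 1.41], [-3.16, 2.05], [-2.99, -0.16], [-3.1, 3.1]. Speed limits (rad/s): [2.79, 2.79, 3.14, 3.14, 3.14, 3.14].

INTERFACE

Orientations are given as a unit quaternion [x, y, z, w].
In Python, from bench import arm, cams, ticket gives the robot as it stands.
- The arm moves only by the tool servo_tool, never from a script. Its argument "commands" is a list that holds one entry, the list of rows, each a list of 7 numbers: the closure in counts, from 0 (fully open) to 255 (shut), then the shift along the tool's x, y, z in m, then the turn, a rotation vector about the tool's x, y, z in degrees. In form: [[[grip, x, y, z, ax, ay, az], ...]]. A call has 1 to 10 rows; each row shifts and turns the commanded pose from where the row before left it, along the tool's axes as they then stand; what a row does not reach is not made up. A row lasts 1/12 s, in which the tool goes at most 41.7 mm and 7.16 degrees, less where a joint would pass 70% of its speed; a pose out of reach is approached as far as the arm can. A call with a gripper value outside its range is refused whole. The fingers move at their own pace and stop on an object; the grip force is fixed at half the most. Time passes only in rows, so rows that do not move let the fingers close. It gives the time, the measured TCP pose, the force, the opening and the grip force at its end, in the units of the state.
- arm.read_state(): the state, without advancing time (a new reading comes with each control period).
- cams.get_image(name): name is "scene" or "top"; returns a dict with "frame" (480x640x3 uint8, blue, green, red), "K" (3x3 intrinsics, pixels), "T" (4x4, takes a point from camera to world coordinates). Camera axes: x right, y up, looking along -z (the intrinsics and any distortion apply to the point x, -y, -z); pixel columns grow to the right and rows downward; lengths in mm; the calibration is good to about 2 mm. A picture is of the moment at which its call begins. There is no depth.
- ticket.job_done(): hands the job in; it is judged then, once.
The state is a dict: "clock": time; "joints": joint angles; "joint_vel": joint speeds; "joint_efforts": joint torques, N m; "position": TCP position; "ee_rot": TCP orientation; "contact_force": force on the tool from outside, world axes, zero at the start; "wrist_torque": the same for the moment, N m; "gripper_width": finger opening in mm; "grasp_force": force on a finger pad.
Only numpy, scipy, OpenCV 4.12 (cv2) and the standard library are available. Lean on these libraries where they do the work, as an engineer would, in place of code of your own. Each camera call takes 0.05 s, during which the arm holds its last target. There are 200 camera calls.

TASK

Put the last serving paddle away so that it stays flat: lift the board that has a handle out of the drying rack, lay it flat on the table and let go of it, then take it again (the handle is handy) and slide it blade first into the steel holder, on top of the pile and under the weighted arm, until the blade is fully home against the back stop. Leave the arm resting on it, and leave the pile, the plain board in the rack and the other things where they are.

Things in the scene. Friction and masses are not known exactly. Their poses are not given: they have to be found in the camera images.
- paddle_blade (a point): Centre of the blade of the loose wooden serving paddle (0.09 kg) that starts on edge in the rack. Blade 105 long (x) x 80 wide (z) x 10 mm thick (y), corners rounded to 20 mm, both faces alike; +x points to its nose, away from the handle; z is across its width and up while it stands in the rack. It balances about 10 mm from here towards the handle.
- paddle_handle (a point): Centre of that paddle's handle, 87.5 mm behind the blade's centre (along its -x), same axes. The handle is 70 mm long, 26 mm wide and 10 mm thick, and has a hanging hole near its end, which lies 35 mm further back.
- paddle: The same paddle; origin at the middle of the blade's lower long edge as it stands in the rack, 40 mm below paddle_blade along its z; same axes.
- rack: Fixed wooden drying rack, 90 x 164 mm; origin under its centre, z up. Rails carry the boards 16 mm above the table; pairs of dowels 58 mm high hold them on edge along the rack's x in three slots 12 mm wide at y = -55, 0, 55 mm. The paddle stands in one outer slot, handle to -x, the plain board in the other.
- plain_board: Loose plain wooden board without a handle, 105 x 74 x 10 mm, on edge in an outer slot of the rack; it stays there. Origin at the middle of its lower edge.
- holder: Fixed steel board holder, open to its -x; paddles slide in along +x, handles stick out to -x. Origin on the table below the centres of the stored blades, z up. Floor 4 mm thick. Side guides 88 mm apart, 41 mm high, from x = -45 mm back; before that they flare to 108 mm apart at x = -68. Back stop tabs at x = 53, 45 mm high; hinge ears behind them 58 mm high.
- holder_home (a point): Point in the holder, 29 mm above its origin, same axes: where the centre of the third paddle's blade comes to rest when it is home on top of the pile (pile top 24 mm above the table).
- press_arm: Weighted steel wire arm of the holder (0.32 kg); origin on its axle, at x = 85, z = 46 mm of the holder. Two polished runners, 36 mm apart, reach to -x and rest on the pile at x = 15 mm of the holder with 2 to 3 N. It swings up freely to 1.2 rad and falls back when let go; one more paddle under it lifts it by about 0.15 rad.
- press_toe (a point): Middle of the toe bar at the arm's front end, 60 mm ahead (-x) of where the runners rest and 28 mm above; the runners slope up to it like skids, so a board pushed in level, up to about 6 mm above the pile, slips under and lifts the arm by itself against a few newtons.
- pile_upper: Upper of the two loose paddles, like the first, that lie flat in the holder. Origin under the centre of its blade, x to the nose, z up.
- pile_lower: Lower paddle of the pile. Origin under the centre of its blade, x to the nose, z up.
- dish_soap: Dish soap bottle, 49 x 81 x 226 mm, standing behind the rack; origin under its centre. Stays.
- scrub_brush: Grey scrubbing brush, 61 x 155 x 91 mm, beyond the work; origin under its centre. Stays.
- honey_jar: Honey jar, 71 mm across and 110 mm high, left of the holder; origin under its centre. Stays.

How it is judged (in metres and radians):
On the way:
1. the paddle lies flat on the table and is let go (height (world z) of paddle_blade below 0.012 m and angle between the y axis of paddle_blade and the z axis of holder, either way round below 0.1 rad and contact force between the fingers and paddle below 0.3 N), for 0.2 s.
At the end, for the whole second after the job is handed in: The paddle rests flat (0.06 rad) on the two paddles of the pile, its blade within 7 mm of its place at the back stop and of the holder's middle line, the weighted arm pressing on it (over 0.4 N); both lower paddles lie flat within 10 mm of the stop; nothing is held (x of paddle_blade in the frame of holder between -0.007 and 0.006 m and y of paddle_blade in the frame of holder between -0.007 and 0.007 m and z of paddle_blade in the frame of holder between 0.0255 and 0.0325 m and angle between the y axis of paddle_blade and the z axis of holder, either way round below 0.06 rad and contact force between press_arm and paddle above 0.4 N and linear speed of paddle below 0.02 m/s and x of each of pile_upper, pile_lower in the frame of holder above -0.01 m and z of pile_upper in the frame of holder below 0.017 m and z of pile_lower in the frame of holder below 0.007 m); the robot touches nothing.
It fails at once if the plain board is moved in or out of the rack by more than 25 mm (distance of plain_board from where it was at the start of the episode above 0.025 m).
It fails at once if a paddle of the pile is moved by more than 20 mm (distance of any of pile_upper, pile_lower from where it was at the start of the episode above 0.02 m).
It fails at once if the soap, the brush or the honey jar is moved by more than 40 mm (distance of any of dish_soap, scrub_brush, honey_jar from where it was at the start of the episode above 0.04 m).
It also fails if it takes over 64 s, if anything falls off the work surface, if the arm or the gripper's body presses on something with over 40 N, if the wrist force passes 120 N, or if a joint passes its speed limit or range.

## Working session

There is one attempt and no reset: what is moved stays moved. The work goes in short steps, Python scripts to look and compute and a tool call to move; the robot and the scene stay as the last step left them, time stands still between calls to the robot, and variables do not carry over. Pictures are saved under pics/ and viewed, at most 10 in all, crops included, and the job is handed in when it is done.

Besides the shell and the picture viewer there is one more tool, called after ">>>" as name(argument=value, ...), one argument or row to a line, values as JSON. servo_tool: Moves the arm, as the interface text tells. Its arguments: {"type":"object","properties":{"commands":{"type":"array","items":{"type":"array","items":{"type":"array","items":{"type":"number"}}}}},"required":["commands"]}

```bash
mkdir -p pics; ls
python3 - <<'E'
from bench import arm,cams
import cv2,numpy as np
s=arm.read_state();print(s, arm.grip_point_offset)
for n in("scene","top"):
    r=cams.get_image(n);cv2.imwrite(f"pics/{n}0.png",r["frame"]);np.savez(f"{n}0.npz",**r);print(n,r["K"],r["T"],r.keys())
E
```

```text
pics
{'clock': 0.0, 'joints': array([-1.07842327e+00,  3.85554725e-01,  6.57242975e-03, -5.07136830e-04,
       -1.19399745e+00, -2.58554340e-01]), 'joint_vel': array([ 0.00010039,  0.00017845, -0.00179908, -0.000714  , -0.00028562,
       -0.00115193]), 'joint_efforts': array([ 1.40220487e-03, -3.92287695e+01,  1.88402510e+01,  4.18599889e+00,
       -4.50517211e-03,  8.22660212e-06]), 'position': array([ 144.65447104, -607.404085  ,  230.20059286]), 'ee_rot': array([-1.16550231e-01,  9.93184170e-01,  1.10208167e-03, -1.81073847e-04]), 'contact_force': array([ 0.82627019,  0.80694651, -0.02973778]), 'wrist_torque': array([ 0.00682348, -0.00674786, -0.02076063]), 'grasp_force': 0.0, 'gripper_width': 85.16344053751803} 18.700000000000003
scene [[471.86253868   0.         314.37277142]
 [  0.         471.86253868 234.77657861]
 [  0.           0.           1.        ]] [[-9.01789221e-01  2.10508845e-01 -3.77441687e-01  1.31625225e+02]
 [-4.31636061e-01 -3.95056454e-01  8.10938166e-01  1.04161257e+03]
 [ 2.15988823e-02  8.94212740e-01  4.47120861e-01  6.47337317e+02]
 [ 0.00000000e+00  0.00000000e+00  0.00000000e+00  1.00000000e+00]] dict_keys(['frame', 'K', 'T'])
top [[580.70659288   0.         319.72345612]
 [  0.         580.70659288 242.86809309]
 [  0.           0.           1.        ]] [[-7.05241929e-02  9.71243880e-01 -2.27401988e-01  2.30831816e+02]
 [-9.97509283e-01 -6.89533706e-02  1.48547420e-02  3.55805581e+01]
 [-1.25255628e-03  2.27883213e-01  9.73687667e-01  1.68965833e+03]
 [ 0.00000000e+00  0.00000000e+00  0.00000000e+00  1.00000000e+00]] dict_keys(['frame', 'K', 'T'])
```

View pics/scene0.png

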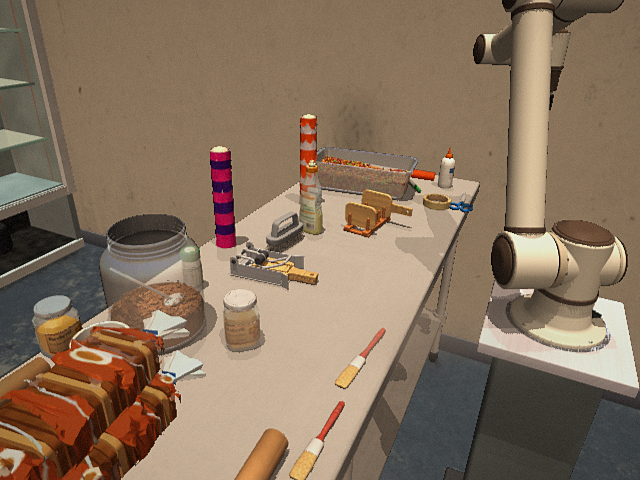

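View pics/top0.png

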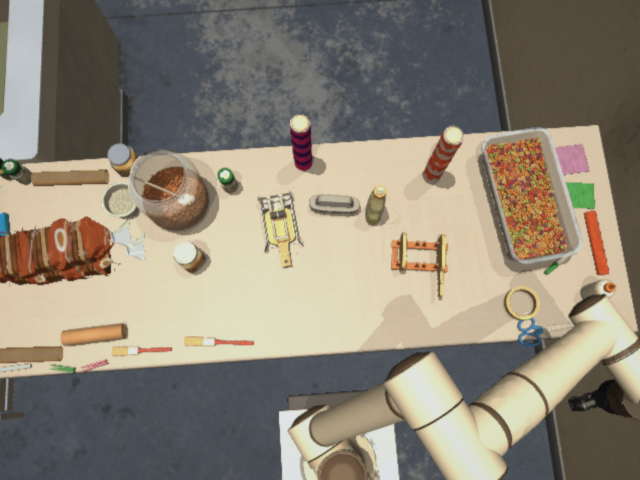

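```bash
cat > u.py <<'E'
import numpy as np,cv2
def cam(n,tag="0"): return np.load(f"{n}{tag}.npz")
def ray(c,u,v):
    K,T=c["K"],c["T"];d=np.linalg.inv(K)@[u,v,1];d=T[:3,:3]@(d*[1,-1,-1]);return T[:3,3],d
def onz(c,u,v,z):
    o,d=ray(c,u,v);return o+d*(z-o[2])/d[2]
def proj(c,p):
    K,T=c["K"],c["T"];q=(T[:3,:3].T@(np.asarray(p,float)-T[:3,3]))*[1,-1,-1];q=K@q;return q[:2]/q[2]
def tri(c1,p1,c2,p2):
    o1,d1=ray(c1,*p1);o2,d2=ray(c2,*p2);s=np.linalg.lstsq(np.c_[d1,-d2],o2-o1,rcond=None)[0]
    a=o1+d1*s[0];b=o2+d2*s[1];return (a+b)/2,np.linalg.norm(a-b)
def crop(f,x,y,w,h,W=400,H=300): return cv2.resize(f[y:y+h,x:x+w],(W,H),interpolation=cv2.INTER_CUBIC)
E
python3 - <<'E'
from u import *
t=cam("top")["frame"];s=cam("scene")["frame"]
m=np.vstack([np.hstack([crop(t,380,225,100,75),crop(t,240,185,120,90)]),np.hstack([crop(s,330,180,100,75),crop(s,220,230,108,81)])])
cv2.imwrite("pics/m0.png",m)
E
```

```text
(no output)
```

View pics/m0.png

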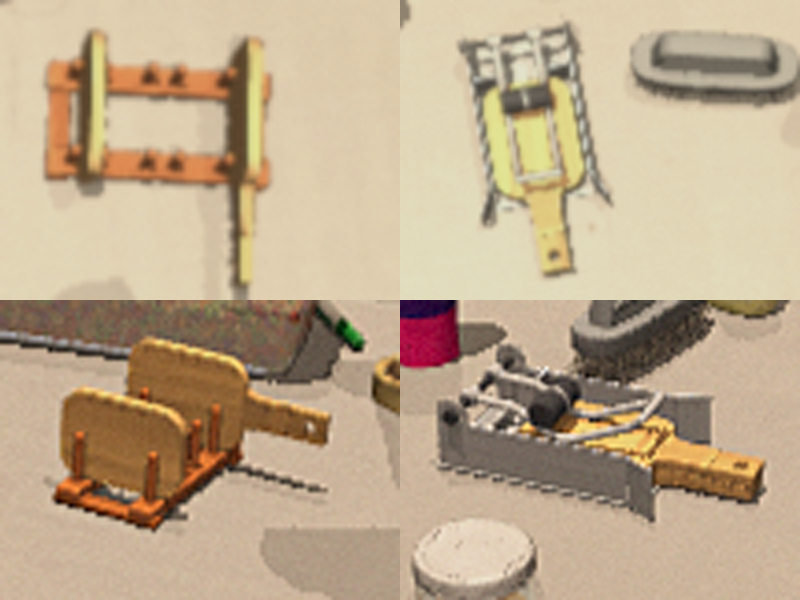

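Run:
```python
from u import *
c=cam("top");f=c["frame"];h=cv2.cvtColor(f,cv2.COLOR_BGR2HSV)
def show(x,y,w,hh):
    for j in range(y,y+hh): print(j,' '.join("%3d/%3d/%3d"%tuple(h[j,i]) for i in range(x,x+w)))
show(436,240,11,3);show(436,262,11,2);show(436,285,11,2)
# bright yellow (top-lit) mask
m=((h[...,0]>18)&(h[...,0]<32)&(h[...,1]>95)&(h[...,2]>185)).astype(np.uint8)
n,l,st,ce=cv2.connectedComponentsWithStats(m[185:305,255:460])
for i in range(1,n):
    if st[i,4]>15:
        ys,xs=np.where(l==i);r=cv2.minAreaRect(np.c_[xs+255,ys+185].astype(np.float32));print(st[i],ce[i]+[255,185],r)
```

```text
240  18/ 60/201  17/ 74/152  16/106/106  16/133/ 90  16/130/ 92  18/129/105  23/109/177  25/105/218  26/101/224  23/ 94/224  20/ 64/222
241  16/ 64/184  14/ 96/148  15/130/112  16/140/ 93  17/136/ 92  19/119/105  23/108/179  26/102/218  26/102/224  23/ 95/223  20/ 66/223
242  13/100/163  12/143/180  13/154/166  15/147/118  16/134/ 95  18/124/107  24/108/177  26/102/218  27/ 99/224  23/ 96/222  19/ 69/221
262  17/ 75/132  16/116/103  16/136/ 92  16/130/ 94  16/126/ 95  21/111/113  30/ 89/204  30/ 91/224  29/ 95/223  21/111/204  17/ 70/214
263  14/103/144  15/140/157  15/145/118  15/137/ 95  16/130/ 94  22/112/109  30/ 88/202  29/ 91/224  29/ 96/223  20/113/203  17/ 72/213
285  18/ 57/211  17/ 58/185  17/ 78/125  19/112/109  24/108/199  25/107/222  24/104/224  20/ 67/223  19/ 55/224  19/ 54/223  19/ 55/224
286  19/ 55/218  18/ 58/198  16/ 74/135  20/111/113  24/107/201  25/105/224  24/101/224  21/ 67/223  19/ 54/224  20/ 55/224  19/ 55/224
[119   1  12  11  43] [378.81395349 192.41860465] ((379.1000061035156, 191.8000030517578), (11.627553939819336, 8.497057914733887), 26.56505012512207)
[ 30  24  10  32 147] [289.51020408 224.51020408] ((289.70269775390625, 224.21620178222656), (31.564605712890625, 5.589565753936768), 80.53767395019531)
[20 34  9  9 24] [278.29166667 222.08333333] ((279.54998779296875, 222.64999389648438), (7.273237705230713, 7.589465618133545), 71.56504821777344)
[21 44  3  8 17] [277.17647059 232.29411765] ((277.0, 232.5), (7.0, 2.0), 90.0)
[147  49   4  33  75] [403.78666667 250.25333333] ((403.5, 250.0), (32.0, 3.0), 90.0)
[ 18  51  18  30 202] [283.25247525 251.0990099 ] ((281.2977294921875, 250.3764190673828), (30.196699142456055, 15.122052192687988), 84.5596694946289)
[187  50   4  33  76] [443.82894737 249.53947368] ((443.5, 251.0), (32.0, 3.0), 90.0)
[185  87   3  23  62] [441.0483871  283.22580645] ((441.0, 283.0), (22.0, 2.0), 90.0)
```

Run:
```python
from u import *
c=cam("top");f=c["frame"];h=cv2.cvtColor(f,cv2.COLOR_BGR2HSV).astype(float)
V=h[...,2];S=h[...,1]
def strip(j,a,b):  # dark->bright left edge, yellow->table right edge
    r=V[j,a:b]; i=next(k for k in range(len(r)-1) if r[k]<165<=r[k+1]); L=a+i+(165-r[i])/(r[i+1]-r[i])
    s=S[j]; k=int(L)+1
    while s[k+1]>82:k+=1
    R=k+(s[k]-82)/(s[k]-s[k+1]); return (L+R)/2,R-L
for rng,z,a in((range(240,264,3),96,437),(range(274,292,3),69,436)):
    P=[]
    for j in rng:
        x,w=strip(j,a,450);p=onz(c,x,j,z);P.append(p);print(j,round(x,2),round(w,2),p.round(1))
    P=np.array(P);k=np.polyfit(P[:,0],P[:,1],1);print("line y=",k,"at x",P[:,0].mean(),np.polyval(k,P[:,0].mean()))
print("handle end rows");print([(j,V[j,440],S[j,440],V[j,441],S[j,441]) for j in range(290,299)])
print("blade/handle join",[(j,h[j,440:448,1]) for j in range(264,275)])
print("nose",[(j,h[j,443:447,1],h[j,441:445,2]) for j in range(231,238)])
# plain board
for j in(242,250,258):print(h[j,398:408,1],h[j,398:408,2])
```

```text
240 443.62 3.57 [ 586.6 -337.9   96. ]
243 444.31 4.97 [ 577.8 -338.9   96. ]
246 444.57 5.99 [ 569.1 -338.6   96. ]
249 444.43 5.72 [ 560.5 -337.1   96. ]
252 443.75 4.35 [ 552.1 -334.2   96. ]
255 443.68 4.22 [ 543.6 -333.    96. ]
258 443.65 4.16 [ 535.  -331.9   96. ]
261 443.64 4.12 [ 526.5 -330.8   96. ]
line y= [-1.45009543e-01 -2.54608282e+02] at x 556.4034756565202 -335.29209558746976
274 441.52 3.78 [ 494.7 -326.6   69. ]
277 441.45 3.65 [ 486.1 -325.4   69. ]
280 441.46 3.49 [ 477.6 -324.4   69. ]
283 441.65 2.4 [ 469.  -323.9   69. ]
286 441.07 2.97 [ 460.7 -321.3   69. ]
289 441.1 2.98 [ 452.2 -320.3   69. ]
line y= [-1.47437382e-01 -2.53843866e+02] at x 473.3846560165064 -323.6384607855481
handle end rows
[(290, np.float64(201.0), np.float64(104.0), np.float64(222.0), np.float64(106.0)), (291, np.float64(203.0), np.float64(106.0), np.float64(223.0), np.float64(105.0)), (292, np.float64(202.0), np.float64(105.0), np.float64(223.0), np.float64(104.0)), (293, np.float64(201.0), np.float64(105.0), np.float64(223.0), np.float64(104.0)), (294, np.float64(196.0), np.float64(10
[... 1206 characters left out ...]
ray([220., 221., 220., 221.])), (233, array([61., 59., 57., 54.]), array([210., 217., 219., 220.])), (234, array([90., 84., 65., 56.]), array([167., 196., 206., 206.])), (235, array([124., 117.,  81.,  60.]), array([129., 193., 212., 209.])), (236, array([119., 118.,  92.,  62.]), array([113., 201., 221., 221.])), (237, array([113., 110.,  90.,  63.]), array([112., 200., 222., 223.]))]
[165. 162. 153. 140. 111.  89.  97. 105. 127. 154.] [105. 121. 102.  91. 103. 201. 224. 220. 166. 179.]
[ 67.  73. 114. 132. 115. 101.  96.  86.  71.  57.] [195. 140.  98.  91. 106. 201. 224. 222. 176. 206.]
[ 63.  75. 111. 129. 117. 104. 100.  88.  63.  54.] [197. 142. 101.  99. 150. 210. 224. 225. 223. 224.]
```

Run:
```python
from u import *
t=cam("top")["frame"];s=cam("scene")["frame"]
m=np.hstack([crop(t,255,190,50,80,375,600),crop(s,225,240,100,60,425,255*1) if 0 else np.vstack([crop(s,225,240,100,60,425,255),np.zeros((345,425,3),np.uint8)])])
m[255:555,375:]=cv2.resize(t[262:302,425:482][:,:57],(425,300),interpolation=cv2.INTER_CUBIC)
cv2.imwrite("pics/m1.png",m)
```

```text
(no output)
```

View pics/m1.png

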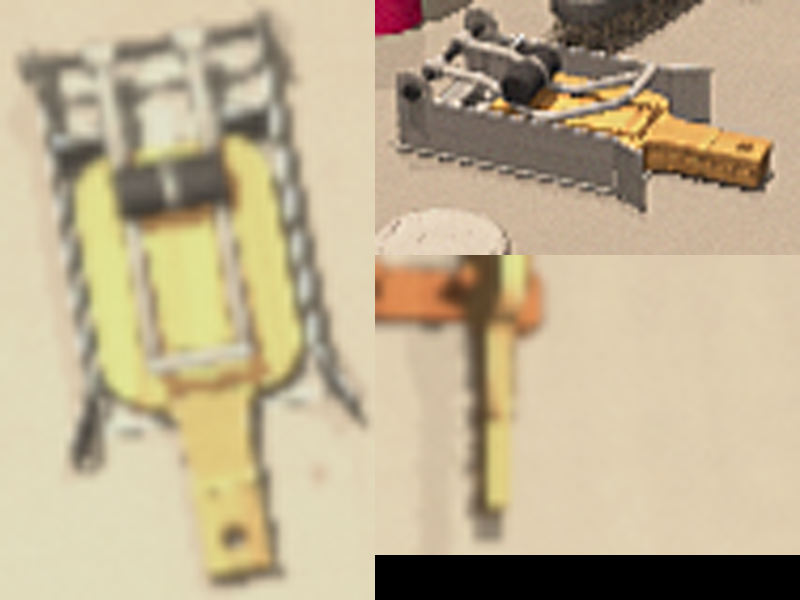

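Run:
```python
from u import *
c=cam("top");s=cam("scene")
def q(x,y,z): return onz(c,(x+.5)/7.5-.5+255,(y+.5)/7.5-.5+190,z)
L={"Lw1":(50,120,41),"Lw2":(92,385,41),"Ltip":(82,465,41),"Rw1":(272,95,41),"Rw2":(312,370,41),"Rtip":(362,420,41),"hendL":(210,575,24),"hendR":(270,571,24),"hmidL":(190,460,24),"hmidR":(258,455,24),"hole":(234,535,24),"toeL":(152,360,52),"toeR":(250,352,52),"nose":(165,140,24),"bladeL":(85,280,24),"bladeR":(297,262,24)}
P={k:q(*v) for k,v in L.items()}
for k in P:print(k,P[k].round(1),proj(s,P[k]).round(1))
h=(P["hendL"]+P["hendR"])/2;print("hend",h)
for a,b in(("Lw2","Lw1"),("Rw2","Rw1")):
  d=P[b]-P[a];print(np.arctan2(d[1],d[0]))
d=P["Ltip"]-P["Rtip"];print(np.linalg.norm(d),np.arctan2(-d[0],d[1]),(P["Ltip"]+P["Rtip"])/2)
d=P["toeL"]-P["toeR"];print(np.linalg.norm(d),np.arctan2(-d[0],d[1]),(P["toeL"]+P["toeR"])/2)
d=(P["nose"]-h);print("len",np.linalg.norm(d),np.arctan2(d[1],d[0]))
d=P["bladeL"]-P["bladeR"];print("w",np.linalg.norm(d))
# scene-view check of rack paddle: handle end top/bottom, blade
def qs(x,y): return (x+.5)/4-.5+330,(y-300+.5)/4-.5+180
for z in(69,43):print(proj(s,(435.4,-319,z)))
print("scene seen handle end top/bot",qs(330,413),qs(328,445))
```

```text
Lw1 [741.3 175.2  41. ] [240.3 262.8]
Lw2 [632.7 164.   41. ] [279.7 271. ]
Ltip [601.1 169.4  41. ] [289.9 275.1]
Rw1 [745.3  87.1  41. ] [257.3 248.1]
Rw2 [632.6  78.2  41. ] [295.7 256.1]
Rtip [611.3  60.1  41. ] [306.1 255. ]
hendL [557.7 123.3  24. ] [313.9 276.6]
hendR [557.6  99.9  24. ] [317.9 272.3]
hmidL [604.  128.5  24. ] [296.5 273.1]
hmidR [604.1 101.9  24. ] [301.3 268.3]
hole [572.8 113.1  24. ] [310.2 273.2]
toeL [638.3 139.5  52. ] [282.5 262.3]
toeR [638.8 101.4  52. ] [289.5 255.7]
nose [735.  131.3  24. ] [252.  261.6]
bladeL [679.7 165.9  24. ] [263.2 272.7]
bladeR [681.1  81.9  24. ] [279.  258.1]
hend [557.62372902 111.58914088  24.        ]
0.10262880493918476
0.07893912663463164
109.83511882911326 0.09271494227429039 [606.21832388 114.75203944  41.        ]
38.0258933888517 0.013050560940870027 [638.54389722 120.45079868  52.        ]
len 178.45541455843733 0.11065270376374643
w 84.07018399790773
[410.51366421 207.83493792]
[409.58462438 215.4168938 ]
scene seen handle end top/bot (412.125, 207.875) (411.625, 215.875)
```

>>> servo_tool(
  commands=[
    [[0,0,0,0,0,0,7],[0,0,0,0,0,0,7],[0,0,0,0,0,0,6.8],[0,0,0,0,0,0,0]],
  ],
)

```text
clock: 0.43
position: [144.7, -607.6, 230.7]
ee_rot: [0.066, 0.998, 0.001, -0.0]
contact_force: [-0.1, -1.4, -0.7]
gripper_width: 85.5
grasp_force: 0.0
```

```bash
cat >> u.py <<'E'
from scipy.spatial.transform import Rotation as Ro
def delta(p,yaw=None):
    from bench import arm
    s=arm.read_state();R=Ro.from_quat(s["ee_rot"]);d=R.inv().apply(np.asarray(p)-s["position"])
    X=R.as_matrix();print("t",round(s["clock"],2),"pos",s["position"].round(1),"F",s["contact_force"].round(1),"w",round(s["gripper_width"],1),"gf",round(s["grasp_force"],1),"yawx",round(np.arctan2(X[1,0],X[0,0]),3),"z",X[:,2].round(3));print("tool delta mm",d.round(1))
    if yaw is not None:
        x=np.array([np.cos(yaw),np.sin(yaw),0]);z=np.array([0,0,-1.]);T=np.c_[x,np.cross(z,x),z];print("rotvec deg",(R.inv()*Ro.from_matrix(T)).as_rotvec(degrees=True).round(2))
E
python3 -c "
from u import *;delta((547,-332.9,130),np.pi-.13)"
```

```text
t 0.43 pos [ 144.7 -607.6  230.7] F [-0.1 -1.4 -0.7] w 85.5 gf 0.0 yawx 3.01 z [-0.     0.001 -1.   ]
tool delta mm [-362.9  324.9  100.9]
rotvec deg [ 0.07 -0.03 -0.07]
```

>>> servo_tool(
  commands=[
    [[0,-0.028,0.025,0,0,0,0],[0,-0.028,0.025,0,0,0,0],[0,-0.028,0.025,0,0,0,0],[0,-0.028,0.025,0,0,0,0],[0,-0.028,0.025,0,0,0,0],[0,-0.028,0.025,0,0,0,0],[0,-0.028,0.025,0,0,0,0],[0,-0.028,0.025,0,0,0,0],[0,-0.028,0.025,0,0,0,0],[0,-0.028,0.025,0,0,0,0]],
  ],
)

```text
clock: 1.27
position: [455.9, -394.7, 231.2]
ee_rot: [0.063, 0.998, 0.0, -0.0]
contact_force: [-0.1, -0.7, 1.3]
gripper_width: 85.4
grasp_force: 0.0
```

>>> servo_tool(
  commands=[
    [[0,-0.028,0.025,0.02,0,0,0],[0,-0.028,0.025,0.02,0,0,0],[0,-0.027,0.025,0.02,0,0,0],[0,0,0,0.02,0,0,0],[0,0,0,0.02,0,0,0],[0,0,0,0,0,0,0],[0,0,0,0,0,0,0]],
  ],
)

```text
clock: 1.85
position: [544.6, -333.2, 131.1]
ee_rot: [0.063, 0.998, 0.0, -0.002]
contact_force: [0.2, -0.2, 0.8]
gripper_width: 85.5
grasp_force: 0.0
```

Run:
```python
from u import *
from bench import cams
delta((547,-332.9,66),np.pi-.13)
t=cams.get_image("top")["frame"];s=cams.get_image("scene")["frame"]
cv2.imwrite("pics/m2.png",np.hstack([crop(t,380,200,100,100,400,400),crop(s,320,140,120,120,400,400)]))
```

```text
t 1.85 pos [ 544.6 -333.2  131.1] F [ 0.2 -0.2  0.8] w 85.5 gf 0.0 yawx 3.015 z [-0.003  0.001 -1.   ]
tool delta mm [-2.5  0.6 65.1]
rotvec deg [ 0.02 -0.19  0.17]
```

View pics/m2.png

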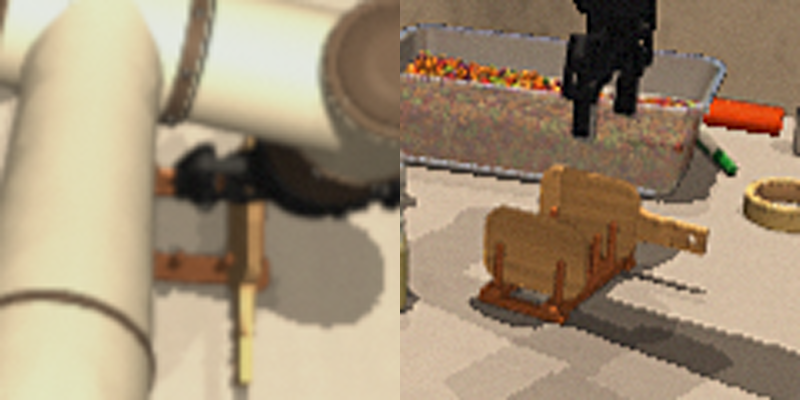

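>>> servo_tool(
  commands=[
    [[0,-0.002,0,0.02,0,0,0],[0,0,0,0.02,0,0,0],[0,0,0,0.015,0,0,0],[0,0,0,0.01,0,0,0],[100,0,0,0,0,0,0],[180,0,0,0,0,0,0],[255,0,0,0,0,0,0],[255,0,0,0,0,0,0],[255,0,0,0,0,0,0],[255,0,0,0,0,0,0]],
  ],
)

```text
clock: 2.78
position: [547.6, -333.8, 68.1]
ee_rot: [0.064, 0.998, -0.0, 0.001]
contact_force: [-0.4, -0.4, 0.3]
gripper_width: 12.3
grasp_force: 0.0
```

>>> servo_tool(
  commands=[
    [[255,0,0,0,0,0,0],[255,0,0,0,0,0,0],[255,0,0,0,0,0,0],[255,0,0,0,0,0,0]],
  ],
)

```text
clock: 3.12
position: [547.8, -333.9, 68.1]
ee_rot: [0.064, 0.998, -0.0, 0.001]
contact_force: [-0.4, -0.3, 4.9]
gripper_width: 8.8
grasp_force: 59.7
```

>>> servo_tool(
  commands=[
    [[255,0,0,-0.008,0,0,0],[255,0,0,-0.015,0,0,0],[255,0,0,-0.02,0,0,0],[255,0,0,-0.02,0,0,0],[255,0,0,-0.02,0,0,0],[255,0,0,-0.02,0,0,0],[255,0,0,-0.02,0,0,0],[255,0,0,-0.02,0,0,0],[255,0,0,-0.01,0,0,0],[255,0,0,0,0,0,0]],
  ],
)

```text
clock: 3.95
position: [548.2, -334.1, 222.8]
ee_rot: [0.064, 0.998, -0.001, 0.002]
contact_force: [-0.8, 0.1, -1.0]
gripper_width: 8.9
grasp_force: 59.1
```

>>> servo_tool(
  commands=[
    [[255,0,0,0,0,0,-6.5],[255,0,0,0,0,0,-6.5],[255,0,0,0,0,0,0]],
  ],
)

```text
clock: 4.2
position: [546.4, -333.2, 218.2]
ee_rot: [-0.05, 0.999, 0.001, -0.001]
contact_force: [0.4, 0.4, -0.7]
gripper_width: 9.2
grasp_force: 59.0
```

Run:
```python
from u import *
delta((510,-95,200),np.pi+.095)
```

```text
t 4.2 pos [ 546.4 -333.2  218.2] F [ 0.4  0.4 -0.7] w 9.2 gf 59.0 yawx -3.042 z [-0.003  0.002 -1.   ]
tool delta mm [ 12.6 240.6  18.7]
rotvec deg [ 0.12 -0.16  0.24]
```

>>> servo_tool(
  commands=[
    [[255,0.002,0.025,0,0,0,0],[255,0.002,0.03,0,0,0,0],[255,0.002,0.03,0,0,0,0],[255,0.002,0.03,0,0,0,0],[255,0.002,0.03,0,0,0,0],[255,0.002,0.03,0,0,0,0],[255,0.001,0.03,0,0,0,0],[255,0,0.025,0,0,0,0],[255,0,0.01,0,0,0,0],[255,0,0,0,0,0,0]],
  ],
)

```text
clock: 5.03
position: [510.2, -94.3, 219.5]
ee_rot: [-0.049, 0.999, 0.0, -0.001]
contact_force: [-0.4, 0.2, -0.5]
gripper_width: 9.1
grasp_force: 59.0
```

>>> servo_tool(
  commands=[
    [[255,0,0,0,5,0,0],[255,0,0,0,6,0,0],[255,0,0,0,6,0,0],[255,0,0,0,6,0,0],[255,0,0,0,6,0,0],[255,0,0,0,6,0,0],[255,0,0,0,6,0,0],[255,0,0,0,6,0,0],[255,0,0,0,5,0,0],[255,0,0,0,0,0,0]],
  ],
)

```text
clock: 5.87
position: [510.3, -96.2, 217.4]
ee_rot: [-0.046, 0.897, -0.44, 0.019]
contact_force: [-0.3, -0.2, -1.5]
gripper_width: 9.2
grasp_force: 59.1
```

Run:
```python
from u import *
from bench import cams,arm
delta((510,-95,60));print(arm.read_state()["joints"].round(2))
t=cams.get_image("top")["frame"];s=cams.get_image("scene")["frame"]
cv2.imwrite("pics/m3.png",np.hstack([crop(t,250,180,220,165,400,300),crop(s,220,100,240,180,400,300)]))
```

```text
t 5.87 pos [510.3 -96.2 217.4] F [-0.3 -0.2 -1.5] w 9.2 gf 59.1 yawx -3.043 z [ 0.074 -0.787 -0.612]
tool delta mm [ -0.8 125.2  95.4]
[ 0.47  0.31 -0.72  0.92 -1.18 -2.6 ]
```

View pics/m3.png

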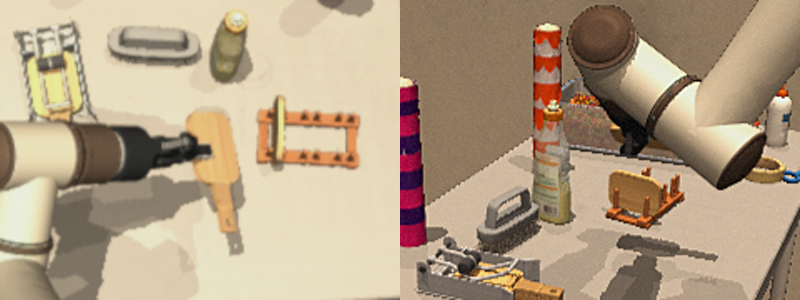

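>>> servo_tool(
  commands=[
    [[255,0,0,0,5,0,0],[255,0,0,0,5,0,0],[255,0,0,0,0,0,0]],
  ],
)

```text
clock: 6.22
position: [510.8, -96.4, 218.9]
ee_rot: [-0.042, 0.856, -0.515, 0.024]
contact_force: [0.0, 0.6, -0.9]
gripper_width: 9.2
grasp_force: 59.1
```

Run:
```python
from u import *
delta((482,-105,45))
```

```text
t 6.22 pos [510.8 -96.4 218.9] F [ 0.   0.6 -0.9] w 9.2 gf 59.1 yawx -3.044 z [ 0.084 -0.879 -0.469]
tool delta mm [ 29.1 151.   86.6]
```

>>> servo_tool(
  commands=[
    [[255,0.003,0.015,0.0085,0,0,0],[255,0.003,0.017,0.01,0,0,0],[255,0.003,0.017,0.01,0,0,0],[255,0.003,0.017,0.01,0,0,0],[255,0.003,0.017,0.01,0,0,0],[255,0.003,0.017,0.01,0,0,0],[255,0.003,0.017,0.01,0,0,0],[255,0.003,0.017,0.009,0,0,0],[255,0.003,0.017,0.009,0,0,0],[255,0,0,0,0,0,0]],
  ],
)

```text
clock: 7.05
position: [492.3, -100.9, 55.7]
ee_rot: [-0.043, 0.858, -0.511, 0.015]
contact_force: [0.3, 1.1, -1.5]
gripper_width: 8.9
grasp_force: 59.1
```

>>> servo_tool(
  commands=[
    [[255,0,0.0044,0.0024,0,0,0],[255,0,0.0044,0.0024,0,0,0],[255,0,0.0026,0.0014,0,0,0],[255,0,0,0,0,0,0],[255,0,0,0,0,0,0]],
  ],
)

```text
clock: 7.47
position: [494.1, -99.3, 48.8]
ee_rot: [-0.044, 0.859, -0.511, 0.012]
contact_force: [-1.0, 0.8, -1.6]
gripper_width: 9.0
grasp_force: 59.1
```

Run:
```python
from u import *
from bench import arm
delta((494,-99.3,31));print(arm.read_state()["joints"].round(3))
```

```text
t 7.47 pos [494.1 -99.3  48.8] F [-1.   0.8 -1.6] w 9.0 gf 59.1 yawx -3.053 z [ 0.067 -0.876 -0.478]
tool delta mm [-0.3 15.6  8.4]
[ 0.446  0.65  -0.904  1.192 -1.079 -3.096]
```

>>> servo_tool(
  commands=[
    [[255,0,0,0,-5,0,0],[255,0,0,0,-5,0,0],[255,0,0,0,0,0,0],[255,0,0,0,0,0,0]],
  ],
)

```text
clock: 7.8
position: [494.1, -99.8, 49.5]
ee_rot: [-0.045, 0.899, -0.435, 0.009]
contact_force: [-0.2, 0.6, -0.4]
gripper_width: 8.9
grasp_force: 59.1
```

Run:
```python
from u import *
from bench import arm
delta((490,-99.3,37));s=arm.read_state();print(s["joints"].round(3),Ro.from_quat(s["ee_rot"]).as_matrix().round(3))
```

```text
t 7.8 pos [494.1 -99.8  49.5] F [-0.2  0.6 -0.4] w 8.9 gf 59.1 yawx -3.053 z [ 0.055 -0.781 -0.622]
tool delta mm [ 3.8 10.4  7.2]
[ 0.398  0.562 -0.903  1.168 -0.937 -2.988] [[-0.996 -0.072  0.055]
 [-0.088  0.618 -0.781]
 [ 0.023 -0.783 -0.622]]
```

>>> servo_tool(
  commands=[
    [[255,0,0.004,0.003,0,0,0],[255,0,0.004,0.003,0,0,0],[255,0,0,0,0,0,0]],
  ],
)

```text
clock: 8.05
position: [493.5, -99.0, 37.1]
ee_rot: [-0.047, 0.899, -0.435, 0.007]
contact_force: [0.6, 0.2, -1.1]
gripper_width: 8.8
grasp_force: 59.2
```

>>> servo_tool(
  commands=[
    [[255,0,0.0016,0.0012,0,0,0],[255,0,0.0016,0.0012,0,0,0],[255,0,0,0,0,0,0]],
  ],
)

```text
clock: 8.3
position: [493.8, -99.7, 36.0]
ee_rot: [-0.046, 0.898, -0.437, 0.009]
contact_force: [-2.8, 2.1, 8.0]
gripper_width: 9.1
grasp_force: 60.4
```

>>> servo_tool(
  commands=[
    [[190,0,0,0,0,0,0],[170,0,0,0,0,0,0],[170,0,0,0,0,0,0],[170,0,0,-0.008,0,0,0],[170,0,0,-0.012,0,0,0],[170,0,0,-0.015,0,0,0],[170,0,0,-0.02,0,0,0],[170,0,0,-0.02,0,0,0],[170,0,0,-0.02,0,0,0],[170,0,0,-0.02,0,0,0]],
  ],
)

```text
clock: 9.13
position: [487.0, -8.7, 106.3]
ee_rot: [-0.046, 0.9, -0.434, 0.008]
contact_force: [1.1, 0.1, 0.0]
gripper_width: 28.7
grasp_force: 0.0
```

Run:
```python
from u import *
from bench import cams
delta((490,-99.3,150))
r=cams.get_image("top");np.savez("top1.npz",**r);t=r["frame"];s=cams.get_image("scene")["frame"]
cv2.imwrite("pics/m4.png",np.hstack([crop(t,250,180,220,165,400,300),crop(s,220,160,160,120,400,300)]))
```

```text
t 9.13 pos [487.   -8.7 106.3] F [1.1 0.1 0. ] w 28.7 gf 0.0 yawx -3.053 z [ 0.053 -0.781 -0.623]
tool delta mm [  6.1 -90.5  43.7]
```

View pics/m4.png

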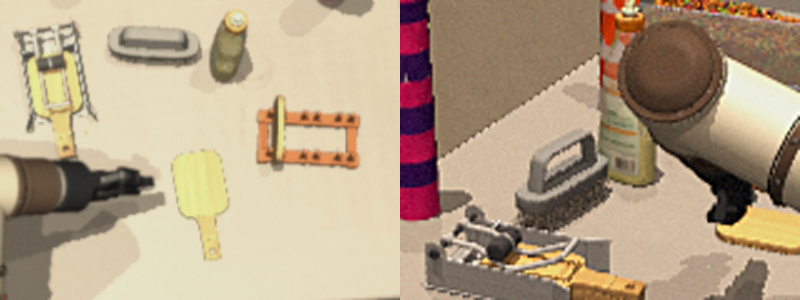

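>>> servo_tool(
  commands=[
    [[170,0,-0.02,-0.016,0,0,0],[170,0,-0.02,-0.016,0,0,0],[170,0,-0.02,-0.016,0,0,0],[170,0,0,0,-6,0,0],[170,0,0,0,-6.5,0,0],[170,0,0,0,-6.5,0,0],[170,0,0,0,-6.5,0,0],[170,0,0,0,-6.5,0,0],[170,0,0,0,-6.5,0,0],[170,0,0,0,-6.5,0,0]],
  ],
)

```text
clock: 10.07
position: [488.6, -9.5, 182.7]
ee_rot: [-0.045, 0.997, -0.054, -0.01]
contact_force: [0.1, -0.5, -1.2]
gripper_width: 28.5
grasp_force: 0.0
```

```bash
cat >> u.py <<'E'
def paddle(c,roi,z,smin=82):
    x,y,w,hh=roi;h=cv2.cvtColor(c["frame"],cv2.COLOR_BGR2HSV)[y:y+hh,x:x+w]
    m=((h[...,0]>15)&(h[...,0]<33)&(h[...,1]>smin)&(h[...,2]>150)).astype(np.uint8)
    m=cv2.morphologyEx(m,cv2.MORPH_CLOSE,np.ones((3,3)))
    n,l,st,ce=cv2.connectedComponentsWithStats(m);i=1+np.argmax(st[1:,4]);ys,xs=np.where(l==i)
    P=np.array([onz(c,a+x,b+y,z)[:2] for a,b in zip(xs,ys)]);ce=P.mean(0)
    d=np.linalg.svd(P-ce)[2][0];d*=np.sign(d[0]);n_=np.array([-d[1],d[0]]);a=(P-ce)@d;b=(P-ce)@n_
    print("area px",st[i],"c",ce.round(1),"axis yaw",np.arctan2(d[1],d[0]).round(3),"len",np.ptp(a).round(1),"w",np.ptp(b).round(1))
    e=ce+d*a.min();k=a<a.min()+60;f=np.polyfit(a[k],b[k],1);bl=a>a.max()-90
    print("end",e.round(1),"nose",(ce+d*a.max()).round(1),"handle yaw",(np.arctan2(d[1],d[0])+f[0]).round(3),"hc",(ce+d*(a.min()+35)+n_*np.polyval(f,a.min()+35)).round(1),"blade mid lat",((b[bl].max()+b[bl].min())/2).round(1))
E
python3 - <<'E'
from u import *
paddle(cam("top","1"),(335,255,60,75),10)
delta((450,-103,150),np.pi+.1)
E
```

```text
area px [  10    8   31   60 1124] c [ 483.7 -100.3] axis yaw 0.085 len 174.1 w 79.8
end [ 379.2 -109.2] nose [552.7 -94.5] handle yaw 0.092 hc [ 414.1 -106.3] blade mid lat 0.4
t 10.07 pos [488.6  -9.5 182.7] F [ 0.1 -0.5 -1.2] w 28.5 gf 0.0 yawx -3.053 z [-0.015 -0.109 -0.994]
tool delta mm [ 45.9 -85.5  43.3]
rotvec deg [-6.17 -1.45 -0.57]
```

>>> servo_tool(
  commands=[
    [[80,0,0,0,-6.2,-1.4,-0.5],[80,0.02,-0.03,0,0,0,0],[80,0.03,-0.03,0,0,0,0],[80,0.03,-0.03,0,0,0,0],[80,0,0,0.03,0,0,0],[80,0,0,0.03,0,0,0],[80,0,0,0.03,0,0,0],[80,0,0,0,0,0,0],[80,0,0,0,0,0,0]],
  ],
)

```text
clock: 10.82
position: [417.8, -106.6, 92.1]
ee_rot: [-0.049, 0.999, -0.003, -0.003]
contact_force: [0.5, -0.2, 0.3]
gripper_width: 58.5
grasp_force: 0.0
```

Run:
```python
from u import *
delta((401,-107.3,2),np.pi+.088)
```

```text
t 10.82 pos [ 417.8 -106.6   92.1] F [ 0.5 -0.2  0.3] w 58.5 gf 0.0 yawx -3.044 z [-0.006 -0.006 -1.   ]
tool delta mm [16.2  1.4 90.2]
rotvec deg [-0.28 -0.37  0.58]
```

>>> servo_tool(
  commands=[
    [[80,0.0162,0.0014,0,-0.3,-0.4,-0.5],[80,0,0,0.02,0,0,0],[80,0,0,0.02,0,0,0],[80,0,0,0.02,0,0,0],[80,0,0,0.015,0,0,0],[80,0,0,0.008,0,0,0],[80,0,0,0.003,0,0,0],[80,0,0,0,0,0,0],[80,0,0,0,0,0,0]],
  ],
)

```text
clock: 11.57
position: [404.8, -105.7, 8.3]
ee_rot: [-0.054, 0.999, 0.001, 0.004]
contact_force: [0.7, -0.0, -0.4]
gripper_width: 58.3
grasp_force: 0.0
```

Run:
```python
from u import *
delta((401,-107.3,2),np.pi+.088)
```

```text
t 11.57 pos [ 404.8 -105.7    8.3] F [ 0.7 -0.  -0.4] w 58.3 gf 0.0 yawx -3.033 z [ 0.008  0.002 -1.   ]
tool delta mm [ 4.  -1.2  6.3]
rotvec deg [0.05 0.46 1.16]
```

>>> servo_tool(
  commands=[
    [[80,0.004,-0.0012,0.003,0,0.4,1.1],[80,0,0,0.0035,0,0,0],[80,0,0,0,0,0,0],[120,0,0,0,0,0,0],[150,0,0,0,0,0,0],[255,0,0,0,0,0,0],[255,0,0,0,0,0,0],[255,0,0,0,0,0,0],[255,0,0,0,0,0,0],[255,0,0,0,0,0,0]],
  ],
)

```text
clock: 12.4
position: [400.1, -107.4, 1.2]
ee_rot: [-0.044, 0.999, 0.0, -0.0]
contact_force: [-1.0, 0.0, 4.9]
gripper_width: 23.6
grasp_force: 59.3
```

Run:
```python
from u import *
delta((401,-107.3,2),np.pi+.088)
```

```text
t 12.4 pos [ 400.1 -107.4    1.2] F [-1.   0.   4.9] w 23.6 gf 59.3 yawx -3.053 z [-0.001  0.001 -1.   ]
tool delta mm [-0.9  0.  -0.8]
rotvec deg [ 0.05 -0.04  0.05]
```

>>> servo_tool(
  commands=[
    [[255,0,0,-0.01,0,0,0],[255,0,0,-0.015,0,0,0],[255,0,0,-0.015,0,0,0],[255,0,0,-0.01,0,0,0],[255,0,0,0,0,0,0]],
  ],
)

```text
clock: 12.82
position: [401.2, -107.3, 52.4]
ee_rot: [-0.045, 0.999, 0.001, 0.001]
contact_force: [-0.5, -0.4, -0.1]
gripper_width: 23.9
grasp_force: 58.9
```

Run:
```python
from u import *
delta((425,99.5,52),np.pi+.095)
```

```text
t 12.82 pos [ 401.2 -107.3   52.4] F [-0.5 -0.4 -0.1] w 23.9 gf 58.9 yawx -3.052 z [ 0.003  0.001 -1.   ]
tool delta mm [-42.1 203.9   0.7]
rotvec deg [ 0.05  0.17 -0.34]
```

>>> servo_tool(
  commands=[
    [[255,-0.004,0.02,0,0,0,-0.3],[255,-0.005,0.024,0,0,0,0],[255,-0.005,0.026,0,0,0,0],[255,-0.005,0.026,0,0,0,0],[255,-0.005,0.026,0,0,0,0],[255,-0.005,0.026,0,0,0,0],[255,-0.005,0.026,0,0,0,0],[255,-0.005,0.02,0,0,0,0],[255,-0.003,0.01,0,0,0,0],[255,0,0,0,0,0,0]],
  ],
)

```text
clock: 13.65
position: [423.2, 101.2, 50.4]
ee_rot: [-0.048, 0.999, 0.0, -0.001]
contact_force: [0.3, -0.2, -1.1]
gripper_width: 24.3
grasp_force: 59.1
```

Run:
```python
from u import *
from bench import cams
delta((425,99.5,52),np.pi+.095)
r=cams.get_image("top");np.savez("top2.npz",**r);t=r["frame"];r=cams.get_image("scene");np.savez("scene2.npz",**r);s=r["frame"]
cv2.imwrite("pics/m5.png",np.hstack([crop(t,240,185,100,150,400,600),np.vstack([crop(s,220,220,160,120,400,300),crop(s,270,240,80,60,400,300)])]))
```

```text
t 13.65 pos [423.2 101.2  50.4] F [ 0.3 -0.2 -1.1] w 24.3 gf 59.1 yawx -3.045 z [-0.001  0.001 -1.   ]
tool delta mm [-1.6 -1.9 -1.6]
rotvec deg [ 0.05 -0.06  0.09]
```

View pics/m5.png

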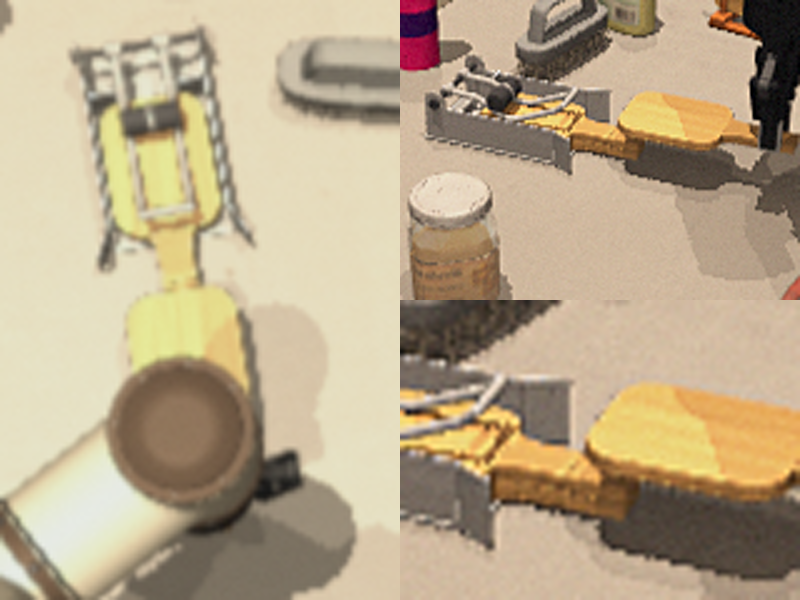

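Run:
```python
from u import *
c=cam("top","2");s=cam("scene","2")
def q(x,y,z): return onz(c,(x+.5)/4-.5+240,(y+.5)/4-.5+185,z)
d=np.array([np.cos(.095),np.sin(.095),0]);n=np.array([-d[1],d[0],0]);tcp=np.array([423.2,101.2,0])
home=np.array([679.5,123.7,0])
for nm,p in dict(L=(128,330,59),R=(243,320,59),nose=(182,291,59),pL=(103,190,24),pR=(216,175,24),hL=(163,280,24),hR=(200,275,24)).items():
    w=q(*p)*[1,1,0];print(nm,w.round(1),"in tcp frame",((w-tcp)@d).round(1),((w-tcp)@n).round(1),"holder",((w-home)@d).round(1),((w-home)@n).round(1))
for a in(152.5,60):
  for z in(59,):
    for b in(-40,0,40): print(a,b,z,(proj(s,tcp+a*d+b*n+[0,0,z])-[270,240])*5+[400,300])
```

```text
L [550.4 152.8   0. ] in tcp frame 131.5 39.3 holder -125.7 41.2
R [551.9  70.4   0. ] in tcp frame 125.2 -42.9 holder -132.1 -41.0
nose [576.1 112.7   0. ] in tcp frame 153.3 -3.1 holder -104.0 -1.2
pL [663.8 168.3   0. ] in tcp frame 245.9 44.0 holder -11.4 45.9
pR [669.3  84.2   0. ] in tcp frame 243.4 -40.3 holder -13.9 -38.4
hL [592.7 127.8   0. ] in tcp frame 171.2 10.4 holder -86.0 12.3
hR [594.5 100.5   0. ] in tcp frame 170.5 -17.0 holder -86.8 -15.1
152.5 -40 59 [623.58977005 371.80889334]
152.5 0 59 [596.14537528 407.6180373 ]
152.5 40 59 [567.08797998 445.53180657]
60 -40 59 [796.15383398 405.71726468]
60 0 59 [773.09624753 443.37556374]
60 40 59 [748.65004184 483.30179484]
```

>>> servo_tool(
  commands=[
    [[255,-0.008,0.001,0.004,0,0,0],[255,-0.007,0,0.006,0,0,0],[255,0,0,0.006,0,0,0],[255,0,0,0,0,0,0],[255,0,0,0,0,0,0]],
  ],
)

```text
clock: 14.17
position: [437.0, 101.1, 34.2]
ee_rot: [-0.046, 0.999, -0.0, -0.002]
contact_force: [-0.3, 0.7, -0.9]
gripper_width: 24.2
grasp_force: 59.1
```

>>> servo_tool(
  commands=[
    [[255,0,0,0.002,0,0,0],[255,0,0,0,0,0,0]],
  ],
)

```text
clock: 14.33
position: [437.3, 101.7, 32.8]
ee_rot: [-0.047, 0.999, 0.0, -0.001]
contact_force: [0.4, 0.6, -1.8]
gripper_width: 24.5
grasp_force: 59.1
```

>>> servo_tool(
  commands=[
    [[255,0,0,0.002,0,0,0],[255,0,0,0,0,0,0]],
  ],
)

```text
clock: 14.5
position: [437.4, 102.0, 30.9]
ee_rot: [-0.047, 0.999, 0.0, -0.001]
contact_force: [-0.2, -0.9, -1.0]
gripper_width: 24.1
grasp_force: 59.1
```

>>> servo_tool(
  commands=[
    [[255,0,0.0015,0.0015,0,0,0],[255,0,0,0,0,0,0]],
  ],
)

```text
clock: 14.67
position: [437.3, 103.7, 29.4]
ee_rot: [-0.047, 0.999, 0.0, -0.001]
contact_force: [-0.4, -0.4, -0.7]
gripper_width: 24.1
grasp_force: 59.1
```

>>> servo_tool(
  commands=[
    [[255,0,0,0.0015,0,0,0],[255,0,0,0,0,0,0]],
  ],
)

```text
clock: 14.83
position: [437.3, 103.5, 27.8]
ee_rot: [-0.047, 0.999, 0.0, -0.001]
contact_force: [-0.4, -0.4, -0.9]
gripper_width: 24.2
grasp_force: 59.1
```

Run:
```python
from u import *
from bench import cams
delta((437,102.8,52),np.pi+.095)
r=cams.get_image("top");np.savez("top3.npz",**r);t=r["frame"];r=cams.get_image("scene");np.savez("scene3.npz",**r);s=r["frame"]
cv2.imwrite("pics/m6.png",np.hstack([crop(t,250,190,70,105,400,600),np.vstack([crop(s,220,240,80,60,400,300),crop(s,270,240,80,60,400,300)])]))
```

```text
t 14.83 pos [437.3 103.5  27.8] F [-0.4 -0.4 -0.9] w 24.2 gf 59.1 yawx -3.048 z [-0.001  0.001 -1.   ]
tool delta mm [  0.4  -0.7 -24.2]
rotvec deg [ 0.05 -0.08 -0.06]
```

View pics/m6.png

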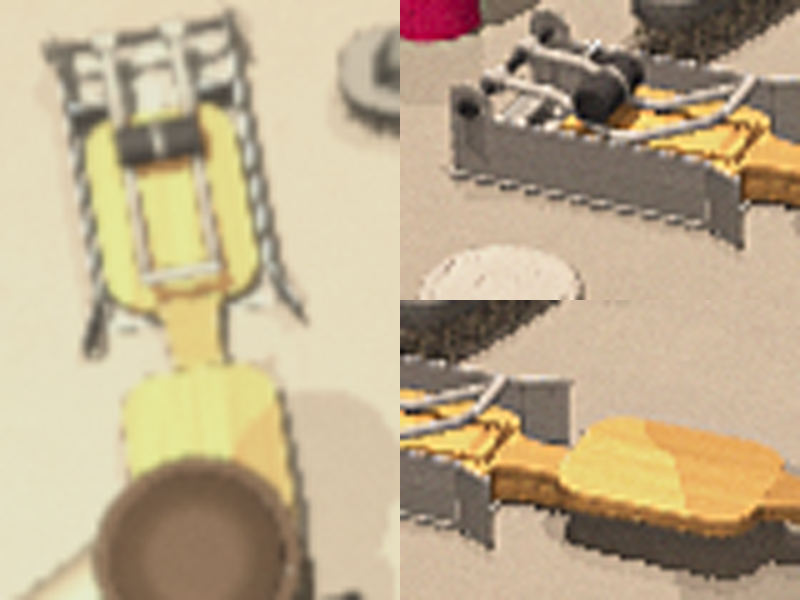

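>>> servo_tool(
  commands=[
    [[255,-0.008,0,0,0,0,0],[255,-0.008,0,0,0,0,0],[255,-0.008,0,0,0,0,0],[255,-0.008,0,0,0,0,0],[255,-0.008,0,0,0,0,0],[255,0,0,0,0,0,0]],
  ],
)

```text
clock: 15.43
position: [479.5, 107.8, 28.0]
ee_rot: [-0.047, 0.999, 0.001, 0.0]
contact_force: [0.2, -0.6, -1.5]
gripper_width: 24.5
grasp_force: 59.1
```

>>> servo_tool(
  commands=[
    [[255,-0.006,0,0,0,0,0],[255,-0.006,0,0,0,0,0],[255,-0.006,0,0,0,0,0],[255,0,0,0,0,0,0]],
  ],
)

```text
clock: 15.77
position: [496.7, 109.4, 28.1]
ee_rot: [-0.047, 0.999, 0.001, 0.0]
contact_force: [0.4, -0.2, -0.9]
gripper_width: 24.1
grasp_force: 59.1
```

>>> servo_tool(
  commands=[
    [[255,-0.006,0,0,0,0,0],[255,-0.006,0,0,0,0,0],[255,-0.006,0,0,0,0,0],[255,0,0,0,0,0,0]],
  ],
)

```text
clock: 16.1
position: [514.0, 110.8, 27.7]
ee_rot: [-0.047, 0.999, 0.0, -0.0]
contact_force: [0.8, 0.7, -2.1]
gripper_width: 24.1
grasp_force: 59.0
```

>>> servo_tool(
  commands=[
    [[255,-0.006,0,0,0,0,0],[255,-0.006,0,0,0,0,0],[255,0,0,0,0,0,0]],
  ],
)

```text
clock: 16.35
position: [525.0, 111.4, 27.4]
ee_rot: [-0.047, 0.999, 0.0, -0.001]
contact_force: [-0.6, -0.6, -1.6]
gripper_width: 23.8
grasp_force: 59.0
```

>>> servo_tool(
  commands=[
    [[255,-0.005,0,0,0,0,0],[255,-0.005,0,0,0,0,0],[255,-0.005,0,0,0,0,0],[255,0,0,0,0,0,0]],
  ],
)

```text
clock: 16.68
position: [540.8, 113.2, 27.7]
ee_rot: [-0.047, 0.999, 0.0, -0.0]
contact_force: [-0.7, -0.5, -1.0]
gripper_width: 24.1
grasp_force: 59.0
```

>>> servo_tool(
  commands=[
    [[255,-0.005,0,0,0,0,0],[255,-0.005,0,0,0,0,0],[255,-0.005,0,0,0,0,0],[255,0,0,0,0,0,0]],
  ],
)

```text
clock: 17.02
position: [556.8, 115.1, 28.0]
ee_rot: [-0.047, 0.999, 0.001, 0.001]
contact_force: [0.4, 0.1, -2.5]
gripper_width: 23.9
grasp_force: 59.0
```

>>> servo_tool(
  commands=[
    [[255,-0.004,0,0,0,0,0],[255,-0.004,0,0,0,0,0],[255,-0.004,0,0,0,0,0],[255,0,0,0,0,0,0]],
  ],
)

```text
clock: 17.35
position: [568.2, 116.0, 27.9]
ee_rot: [-0.047, 0.999, 0.001, 0.0]
contact_force: [-0.5, -0.9, -2.5]
gripper_width: 24.3
grasp_force: 59.0
```

>>> servo_tool(
  commands=[
    [[255,-0.003,0,0,0,0,0],[255,-0.003,0,0,0,0,0],[255,0,0,0,0,0,0]],
  ],
)

```text
clock: 17.6
position: [573.7, 116.4, 27.9]
ee_rot: [-0.047, 0.999, 0.001, 0.0]
contact_force: [-0.9, -1.0, -1.3]
gripper_width: 24.1
grasp_force: 59.0
```

>>> servo_tool(
  commands=[
    [[255,-0.002,0,0,0,0,0],[255,-0.001,0,0,0,0,0],[255,0,0,0,0,0,0]],
  ],
)

```text
clock: 17.85
position: [576.0, 116.6, 27.8]
ee_rot: [-0.047, 0.999, 0.0, -0.0]
contact_force: [-2.1, -0.1, -2.7]
gripper_width: 24.5
grasp_force: 59.0
```

>>> servo_tool(
  commands=[
    [[255,-0.001,0,0,0,0,0],[255,-0.001,0,0,0,0,0],[255,0,0,0,0,0,0]],
  ],
)

```text
clock: 18.1
position: [578.0, 116.8, 27.9]
ee_rot: [-0.047, 0.999, 0.0, -0.0]
contact_force: [-2.8, -0.3, -2.5]
gripper_width: 24.0
grasp_force: 59.0
```

>>> servo_tool(
  commands=[
    [[255,-0.001,0,0.001,0,0,0],[255,-0.001,0,0,0,0,0],[255,0,0,0,0,0,0]],
  ],
)

```text
clock: 18.35
position: [580.1, 117.0, 26.9]
ee_rot: [-0.047, 0.999, 0.0, -0.0]
contact_force: [-2.2, -1.1, -2.7]
gripper_width: 23.8
grasp_force: 59.0
```

>>> servo_tool(
  commands=[
    [[255,-0.001,0,0,0,0,0],[255,-0.001,0,0,0,0,0],[255,0,0,0,0,0,0]],
  ],
)

```text
clock: 18.6
position: [581.3, 116.9, 26.6]
ee_rot: [-0.047, 0.999, 0.0, -0.001]
contact_force: [-4.2, 0.1, -1.5]
gripper_width: 24.3
grasp_force: 59.1
```

>>> servo_tool(
  commands=[
    [[255,-0.001,0,0,0,0,0],[255,0,0,0,0,0,0],[255,0,0,0,0,0,0]],
  ],
)

```text
clock: 18.85
position: [581.4, 116.7, 26.4]
ee_rot: [-0.047, 0.999, 0.0, -0.002]
contact_force: [-5.5, -0.9, -1.4]
gripper_width: 24.0
grasp_force: 59.1
```

>>> servo_tool(
  commands=[
    [[255,-0.001,0,0,0,0,0],[255,0,0,0,0,0,0],[255,0,0,0,0,0,0]],
  ],
)

```text
clock: 19.1
position: [581.6, 116.6, 26.1]
ee_rot: [-0.047, 0.999, -0.0, -0.003]
contact_force: [-7.4, -0.4, -0.7]
gripper_width: 24.1
grasp_force: 59.1
```

>>> servo_tool(
  commands=[
    [[220,0,0,0,0,0,0],[170,0,0,0,0,0,0],[130,0,0,0,0,0,0],[100,0,0,0,0,0,0],[100,0,0,0,0,0,0],[100,0,0,0,0,0,0]],
  ],
)

```text
clock: 19.6
position: [584.8, 117.7, 27.4]
ee_rot: [-0.047, 0.999, 0.001, 0.001]
contact_force: [-0.1, 1.1, 0.1]
gripper_width: 51.8
grasp_force: 0.0
```

>>> servo_tool(
  commands=[
    [[100,0,0,-0.01,0,0,0],[100,0.002,0,-0.015,0,0,0],[100,0.01,0,-0.02,0,0,0],[100,0.01,0,-0.02,0,0,0],[100,0.03,0,-0.02,0,0,0],[100,0.03,0,-0.02,0,0,0],[100,0.03,0,-0.01,0,0,0],[100,0.03,0,0,0,0,0],[100,0.03,0,0,0,0,0],[100,0,0,0,0,0,0]],
  ],
)

```text
clock: 20.43
position: [407.6, 99.3, 142.6]
ee_rot: [-0.047, 0.999, 0.001, -0.002]
contact_force: [-1.1, -0.1, -0.5]
gripper_width: 51.9
grasp_force: 0.0
```

Run:
```python
from u import *
from bench import cams
delta((437,102.8,52))
r=cams.get_image("top");np.savez("top4.npz",**r);t=r["frame"];r=cams.get_image("scene");np.savez("scene4.npz",**r);s=r["frame"]
cv2.imwrite("pics/m7.png",np.hstack([crop(t,250,190,70,105,400,600),np.vstack([crop(s,220,240,100,75,400,300),crop(s,200,160,240,180,400,300)])]))
```

```text
t 20.43 pos [407.6  99.3 142.6] F [-1.1 -0.1 -0.5] w 51.9 gf 0.0 yawx -3.047 z [-0.003  0.001 -1.   ]
tool delta mm [-29.9   0.6  90.5]
```

View pics/m7.png

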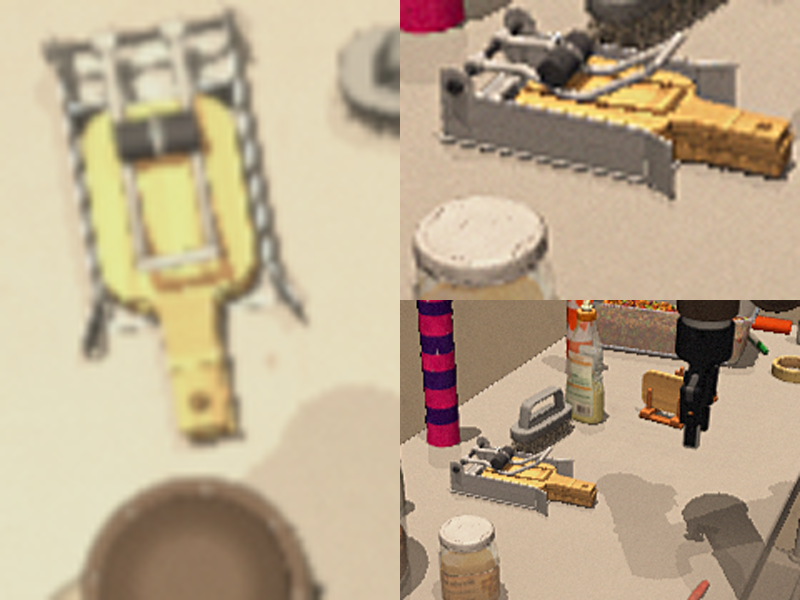

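```bash
python3 -c "
from u import *
p=onz(cam('top','4'),285.8,266.2,34);print(p,(p[:2]-[679.5,123.7])@[.9955,.0948]+122.5)
from bench import ticket;print(ticket.job_done())"
```

```text
[555.13147749 113.39234531  34.        ] -2.286029825424393
the job is handed in; nothing more can be done
None
```

The paddle was laid flat on the table and released, then slid in on top of the pile until it stopped at the back, with the weighted arm resting on it. I handed the job in at about 20 s with the robot clear. A last image check put the blade about 2 mm short of home, within the 7 mm allowed, but no verdict came back.

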